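Set the crate cradle's sliding leg to its length mark and squeeze the cam lever shut

ROBOT

A 6-joint arm with a two-finger parallel gripper is mounted at the origin on the work surface. World frame = base frame: x ahead of the robot, y to its left, z up, the work surface at z = 0. Lengths are in mm, angles in rad, forces in N, time in s.
With the tool pointing down it reaches from about 375 to 900 mm from the base axis. Payload 3.1 kg.
Tool frame: the origin (TCP) lies at the very end of the fingers, on their centre line; the grasp point (between the pads) lies 19 mm behind it (grasp_offset is the distance from the TCP to the grasp point, in mm); z points along the fingers, y is the line along which they close (so a half turn about z gives the same grasp; the last joint's range is limited). The gripper opens to 87 mm and grips with 3 to 60 N. Pads are 19 mm wide; open, the fingers measure 117 mm over their backs; the gripper's body (75 mm by 190 mm) begins 51 mm behind the grasp point.
Start: joints at [-1.315, 0.527, 1.433, -0, 1.181, -0.178], TCP at [263.287, -566.813, 222.548] pointing down, gripper open.
Joint ranges: [-3.08, 3.08], [-0.75, 2.2], [0.22, 2.44], [-1.43, 4.57], [0, 2.65], [-2.85, 2.85]. Speed limits (rad/s): [2.79, 2.79, 3.14, 3.14, 3.14, 3.14].

INTERFACE

Orientations are given as a 3x3 rotation matrix whose columns are the frame's x, y, z axes.
In Python, from plant import state, read_camera, calibration, sign_off, grasp_offset gives the robot as it stands.
- The arm moves only by the shell command python3 -m crank 'ROWS'. ROWS is JSON, a list of rows, each a list of 7 numbers: the shift along the tool's x, y, z in m, then the turn, a rotation vector about the tool's x, y, z in rad, then the opening, from 0 (shut) to 1 (fully open). A call has exactly 5 rows; each row is the pose to reach, as a shift and turn from the pose commanded when the call began, along the tool's axes at that moment; what a row does not reach only later rows make up. A row lasts 1/8 s, in which the tool goes at most 62.5 mm and 10.7 degrees, less where a joint would pass 70% of its speed; a pose out of reach is approached as far as the arm can. A call with a gripper value outside its range is refused whole. The fingers move at their own pace and stop on an object; the grip force is fixed at half the most. Time passes only in rows, so rows that repeat a pose let the fingers close, or fill a call up. It gives the time, the measured TCP pose, the force, the opening and the grip force at its end, in the units of the state.
- state(): the state, without advancing time (a new reading comes with each control period).
- read_camera(name): name is "side" or "top"; returns the picture (420x560x3 uint8, red, green, blue); there is no depth.
- calibration(name): a dict with "intrinsics" (3x3 intrinsics, pixels), "D" ([k1, k2, p1, p2, k3] as OpenCV has them; the pictures are not rectified), "origin" and "attitude" of the camera in the world. Camera axes: x right, y down, z forward; pixel columns grow to the right and rows downward; lengths in mm; the calibration is good to about 2 mm. A picture is of the moment at which its call begins. calibration takes no time and is no camera call.
- sign_off(): hands the job in; it is judged then, once.
The state is a dict: "clock": time; "joint_pos": joint angles; "joint_vel": joint speeds; "tau": joint torques, N m; "tool_pos": TCP position; "orientation": TCP orientation; "force": force on the tool from outside, world axes, zero at the start; "moment": the same for the moment, N m; "gripper_width": opening from 0.0 (shut) to 1.0 (fully open); "finger_force": force on a finger pad.
Only numpy, scipy, OpenCV 4.12 (cv2) and the standard library are available. Lean on these libraries where they do the work, as an engineer would, in place of code of your own. Each camera call takes 0.05 s, during which the arm holds its last target. There are 200 camera calls.

TASK

Pull the crate cradle's spring-loaded sliding leg out until its pointer lines up with the length-mark clip, with the cam lever still open, and pause there a moment. Then, with the leg held at the mark, squeeze the cam lever fully closed towards the L-shaped finger rest, and finish holding: keep the lever and the finger rest pinched between the two fingers with the leg at the mark, ready for a colleague to put the locking pin in. Do not close the cam away from the mark, and leave the spray bottle, tub and cup where they stand.

Things in the scene. Friction and masses are not known exactly. Their poses are not given: they have to be found in the camera images.
- cradle: Steel crate cradle, bolted down. Origin on the bench under the leg's axis; y = the leg's pull-out direction, x = lever side. White plastic base plate 8 mm thick, x -150 to +80, y -230 to +230 mm. On it a square tube (38 mm wide, top 46 mm above the bench, y -210 to -60) and an upright crate plate (130 mm wide, 105 mm high) at y = -200.
- leg (a joint): How far the sliding leg is pulled out along the cradle's +y, m: 0 = home (start), 0.14 = end stop. A spring pulls it home with about 3 to 5 N; it runs back whenever let go, also with the cam closed (until someone pins it).
- pinch (a point): Point on the leg's head midway between finger rest and closed lever, level with their tops, 95 mm above the bench; axes as the cradle's. At leg = 0 it is at cradle x = 0, y = -40 mm. Below 40 mm above the bench is the head block (50 x 56 mm): keep fingertips above it.
- finger_rest: Black upright plate on the leg's head, L-shaped from above, 35 to 95 mm above the bench. Origin 87 mm below point pinch, axes as the cradle's. Long limb 8 mm thick, gives 1 mm when pressed, outer face (to pinch on) at x = -20, y -23 to +27 mm. Ear at the pull-out end, 6 mm thick, out to x = -65, inner face at y = +25: a finger in the corner pushing it pulls the leg out.
- cam: Steel cam lever: blade 8 mm thick, 55 mm long, 44 mm wide (y -20 to +24) on a round barrel. Origin on its pivot, at x = +14, y = 0, 55 mm below point pinch; z runs up the blade. Closed = upright at its stop, outer face at x = +20 from point pinch (40 mm across lever and finger rest). Open it leans to +x, 0.3 to 0.45 rad at the start, top at x = +36 to +44. Friction holds it: 2 N at the top moves it.
- pointer (a point): Tip of the leg's pointer, a flat 8 mm wide tongue which runs out from the head towards -x; the tip is at x = -110 mm, y = 0 from point pinch, 17 mm above the bench.
- mark_clip: The length mark: dark steel T-shaped clip fixed on the plate's near edge, its 8 mm wide, 14 mm high stem pointing at the pointer's track. Origin on the stem's centre line on the plate's top, 131 mm to the -x side of the leg's axis; axes as the cradle's. The leg is at the mark when pointer and stem are in line (same cradle y), at 50 to 120 mm of pull.
- spray: Spray bottle, 68 mm across, 185 mm high, to be left alone; origin under its centre.
- tub: Open food tub 120 x 170 x 60 mm, to be left alone; origin under its centre.
- cup: Paper cup, 74 mm across, 85 mm high, to be left alone; origin under its centre.

How it is judged:
By the outcome, as a careful person would: the job done as asked, in the order asked, and still so for the second after the job is handed in, while the arm keeps its last pose, push and grip.
It also fails if it takes over 42 s, if anything falls off the work surface, if the arm or the gripper's body presses on something with over 40 N, if the wrist force passes 120 N, or if a joint passes its speed limit or range.

## Working session

There is one attempt and no reset: what is moved stays moved. The work goes in short steps, Python scripts to look and compute and a shell command to move; the robot and the scene stay as the last step left them, time stands still between calls to the robot, and variables do not carry over. Pictures are saved under pics/ and viewed, at most 10 in all, crops included, and the job is handed in when it is done.

```bash
mkdir -p pics; ls
python3 - <<'E'
from plant import *
import cv2
for n in("side","top"):
    cv2.imwrite(f"pics/{n}0.png",read_camera(n)[:,:,::-1]); c=calibration(n); print(n,c)
s=state();print(s,grasp_offset)
E
```

```text
pics
side {'intrinsics': array([[465.24277477,   0.        , 278.77714711],
       [  0.        , 465.24277477, 209.27979725],
       [  0.        ,   0.        ,   1.        ]]), 'D': array([-0.08358999,  0.        ,  0.        ,  0.        ,  0.        ]), 'origin': array([-138.84294185,  884.59633518,  707.38773609]), 'attitude': array([[-0.84296107, -0.26467831,  0.468361  ],
       [-0.53797184,  0.41749736, -0.73231295],
       [-0.00171213, -0.86927633, -0.4943235 ]])}
top {'intrinsics': array([[403.33014724,   0.        , 280.97945021],
       [  0.        , 403.33014724, 209.94495028],
       [  0.        ,   0.        ,   1.        ]]), 'D': array([-0.06738866,  0.        ,  0.        ,  0.        ,  0.        ]), 'origin': array([ 410.0726306 ,  -31.35547453, 1366.12458568]), 'attitude': array([[ 0.00757508, -0.99804116,  0.06210043],
       [-0.9997773 , -0.00878224, -0.01918895],
       [ 0.01969674, -0.06194124, -0.99788542]])}
{'clock': 0.1, 'joint_pos': array([-1.31448591e+00,  5.28374458e-01,  1.43375912e+00,  2.15458805e-05,
        1.18141586e+00, -1.78524245e-01]), 'joint_vel': array([-0.00070563, -0.00159367, -0.00229741,  0.00115273, -0.00061053,
        0.00219757]), 'tau': array([ 6.17936098e-05, -4.40984881e+01, -1.77151448e+01,  6.34449511e-02,
        5.33377973e-02, -5.64931679e-05]), 'tool_pos': array([ 263.13766257, -566.18492652,  221.67351211]), 'orientation': array([[ 9.06943247e-01,  4.21252560e-01, -4.76789095e-04],
       [ 4.21252670e-01, -9.06941335e-01,  1.89791418e-03],
       [ 3.67081471e-04, -1.92214913e-03, -9.99998085e-01]]), 'force': array([-0.42762602,  0.00863731,  0.5305709 ]), 'moment': array([-0.03010173, -0.05072174, -0.03524662]), 'finger_force': 0.0, 'gripper_width': 1.0005591302832249} 18.700000000000003
```

View pics/top0.png

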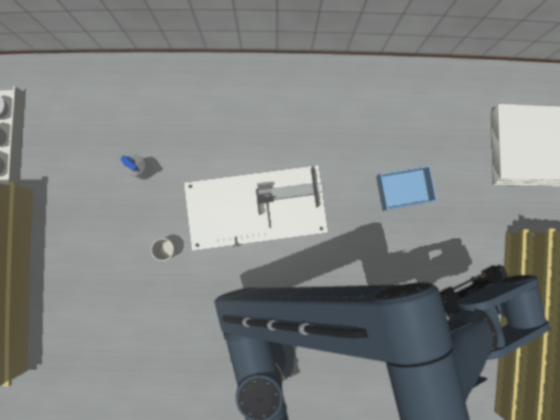

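View pics/side0.png

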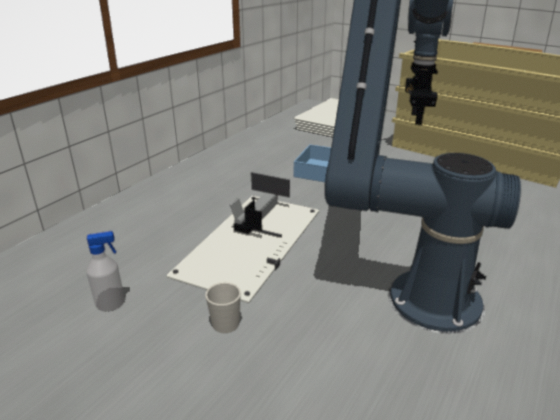

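The top view shows the plate with corners near (185,183), (318,167), (327,231) and (192,249), the crate plate at the right end, and the clip near (237,240). The pull direction is towards image left, about world +y. The side view shows the clip near (273,263). I'll enlarge both.

Run:
```python
import cv2
a=cv2.imread("pics/top0.png")[155:260,175:335]; cv2.imwrite("pics/topc.png",cv2.resize(a,None,fx=5,fy=5,interpolation=cv2.INTER_CUBIC))
a=cv2.imread("pics/side0.png")[165:305,160:330]; cv2.imwrite("pics/sidec.png",cv2.resize(a,None,fx=4,fy=4,interpolation=cv2.INTER_CUBIC))
```

```text
(no output)
```

View pics/topc.png

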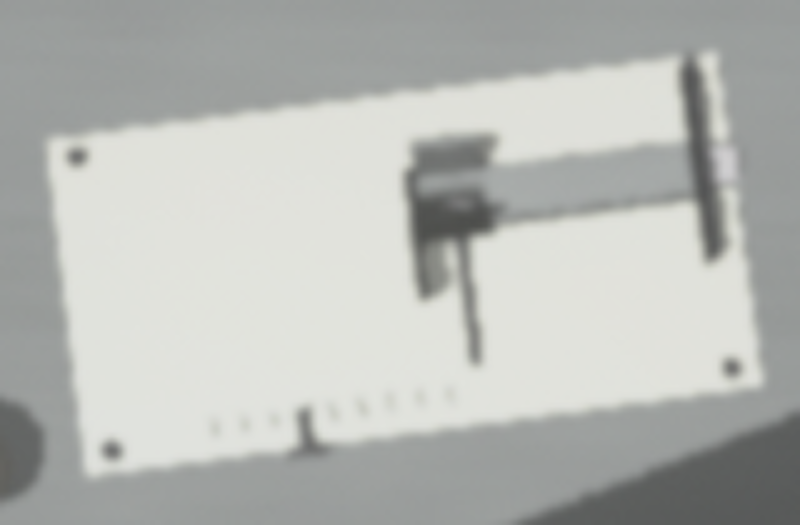

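View pics/sidec.png

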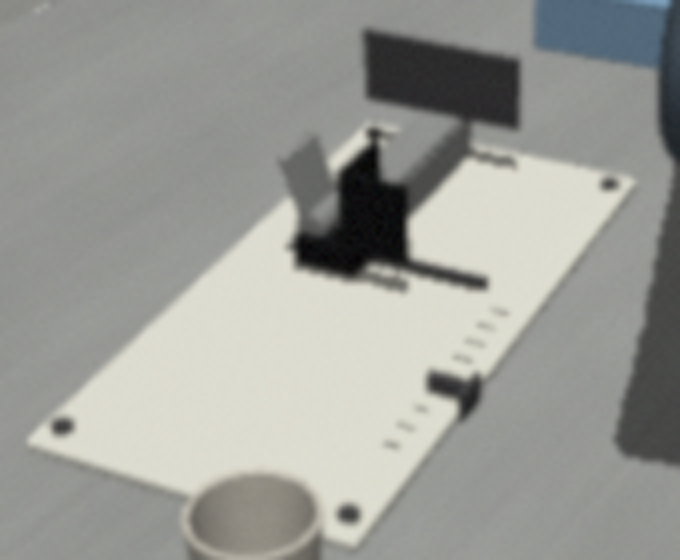

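```bash
cat > h.py <<'E'
import numpy as np, cv2
from plant import *
from scipy.optimize import least_squares
def proj(n,P):
    c=calibration(n);R=np.array(c["attitude"]).T
    return cv2.projectPoints(np.array(P,float).reshape(-1,3),cv2.Rodrigues(R)[0],-R@c["origin"],c["intrinsics"],np.array(c["D"]))[0][:,0]
def ray(n,uv,z):
    c=calibration(n);u=cv2.undistortPoints(np.array([[uv]],float),c["intrinsics"],np.array(c["D"]))[0,0]
    d=np.array(c["attitude"])@[u[0],u[1],1];o=c["origin"];return o+d*(z-o[2])/d[2]
def full(p,s,ox,oy): return ((np.array(p)+.5)/s-.5+[ox,oy])
def toW(q,P):
    c,s=np.cos(q[2]),np.sin(q[2]);P=np.atleast_2d(np.array(P,float))
    return P@np.array([[c,s,0],[-s,c,0],[0,0,1]])+[q[0],q[1],0]
def toC(q,P):
    c,s=np.cos(q[2]),np.sin(q[2]);return (np.atleast_2d(P)-[q[0],q[1],0])@np.array([[c,-s,0],[s,c,0],[0,0,1]])
E
python3 - <<'E'
from h import *
C=[[80,230,8],[80,-230,8],[-150,-230,8],[-150,230,8]]
T=full([[47,140],[717,52],[762,384],[87,476]],5,175,155); S=full([[30,438],[635,182],[357,546]],4,160,165)
def f(q,a=1,b=1): return np.r_[a*(proj("top",toW(q,C))-T).ravel(),b*(proj("side",toW(q,np.array(C)[[0,2,3]]))-S).ravel()]
for a,b in((1,1),(1,0),(0,1)):
    r=least_squares(f,[550,-30,0.1],args=(a,b),x_scale=[10,10,.1]);print(r.x,np.round(r.fun,1))
    q=r.x
    for n,pts,k in(("top",[[308,425,22],[476,362,17],[306,410,22]],(5,175,155)),("side",[[487,284,17],[433,376,22],[455,384,22]],(4,160,165))):
        for u,v,z in pts: print(n,z,toC(q,ray(n,full([u,v],*k),z)).round(1))
E
```

```text
[5.37025945e+02 3.25776527e+01 1.43570527e-01] [ 0.   0.4  0.3  0.   0.9  0.6  0.3  0.7 -1.7  0.8  0.3 -0.9 -0.2 -0.3]
top 22 [[-133.5   78.1   22. ]]
top 17 [[-107.  -38.   17.]]
top 22 [[-123.4   78.1   22. ]]
side 17 [[-112.4  -36.2   17. ]]
side 22 [[-127.9   82.    22. ]]
side 22 [[-144.1   84.1   22. ]]
[5.38479544e+02 3.38701039e+01 1.41424504e-01] [-0.3 -0.2  0.  -0.3  0.5  0.3 -0.2  0.2 -0.   0.  -0.  -0.  -0.  -0. ]
top 22 [[-135.3   76.8   22. ]]
top 17 [[-108.5  -39.3   17. ]]
top 22 [[-125.2   76.8   22. ]]
side 17 [[-113.9  -37.5   17. ]]
side 22 [[-129.7   80.7   22. ]]
side 22 [[-145.9   82.7   22. ]]
[5.35919274e+02 3.13382539e+01 1.42161557e-01] [ 0.   0.   0.   0.   0.   0.   0.   0.  -1.1  0.6  0.8 -0.9  0.3 -0.4]
top 22 [[-132.3   79.    22. ]]
top 17 [[-105.6  -37.1   17. ]]
top 22 [[-122.3   79.    22. ]]
side 17 [[-111.   -35.3   17. ]]
side 22 [[-126.8   82.9   22. ]]
side 22 [[-143.   85.   22.]]
```

```bash
cat >> h.py <<'E'
from scipy.spatial.transform import Rotation as Ro
Q=np.array([537.5,33.0,0.142])
def go(leg,x,y,z,q=Q):
    """rows for tool with x=cradle y, y=cradle x; TCP at pinch-relative x,y; z world"""
    s=state();p=np.array(s["tool_pos"]);R=np.array(s["orientation"])
    t=toW(q,[x,-40+leg+y,z])[0];c,n=np.cos(q[2]),np.sin(q[2])
    Rt=np.array([[-n,c,0],[c,n,0],[0,0,-1]])
    print("shift",(R.T@(t-p)).round(1),"turn",Ro.from_matrix(R.T@Rt).as_rotvec().round(4),"now pinch-rel",(toC(q,p)[0]-[0,-40+leg,0]).round(1),"target",t.round(1),
      "F",np.round(s["force"],1),"w",round(s["gripper_width"],3),"ff",s["finger_force"],"t",s["clock"])
E
python3 -c "
from h import *
go(0,12,5,220);go(0,12,5,60)"
```

```text
shift [ 502.6 -390.9    2.6] turn [-0.0014 -0.0015 -1.278 ] now pinch-rel [-356.4 -514.3  221.7] target [5.543e+02 1.000e-01 2.200e+02] F [-0.4  0.   0.5] w 1.001 ff 0.0 t 0.1
shift [ 502.6 -390.6  162.6] turn [-0.0014 -0.0015 -1.278 ] now pinch-rel [-356.4 -514.3  221.7] target [5.543e+02 1.000e-01 6.000e+01] F [-0.4  0.   0.5] w 1.001 ff 0.0 t 0.1
```

```bash
python3 -m crank '[[0.04,-0.031,0,0,0,-0.1,1],[0.08,-0.062,0,0,0,-0.2,1],[0.12,-0.093,0,0,0,-0.3,1],[0.16,-0.124,0,0,0,-0.4,1],[0.2,-0.155,0,0,0,-0.5,1]]'; python3 -c "
from h import *
go(0,12,5,220)"
```

```text
clock: 0.72
tool_pos: [379.8, -340.3, 222.3]
orientation: [[0.592, 0.806, -0.0], [0.806, -0.592, 0.001], [0.0, -0.001, -1.0]]
force: [0.7, 0.7, 0.4]
gripper_width: 0.999
finger_force: 0.0
shift [377.6 -60.7   2.4] turn [-3.000e-04 -5.000e-04 -7.751e-01] now pinch-rel [-208.9 -307.2  222.3] target [5.543e+02 1.000e-01 2.200e+02] F [0.7 0.7 0.4] w 0.999 ff 0.0 t 0.725
```

```bash
python3 -m crank '[[0.05,-0.008,0,0,0,-0.1,1],[0.1,-0.016,0,0,0,-0.2,1],[0.15,-0.024,0,0,0,-0.3,1],[0.2,-0.032,0,0,0,-0.4,1],[0.25,-0.04,0,0,0,-0.5,1]]'; python3 -c "
from h import *
go(0,12,5,220)"
```

```text
clock: 1.35
tool_pos: [496.1, -115.5, 222.3]
orientation: [[0.132, 0.991, -0.0], [0.991, -0.132, 0.0], [0.0, -0.0, -1.0]]
force: [0.9, -0.3, -1.1]
gripper_width: 1.0
finger_force: 0.0
shift [122.2  42.4   2.3] turn [-4.000e-04 -1.000e-04 -2.748e-01] now pinch-rel [ -62.  -101.1  222.3] target [5.543e+02 1.000e-01 2.200e+02] F [ 0.9 -0.3 -1.1] w 1.0 ff 0.0 t 1.35
```

```bash
python3 -m crank '[[0.04,0.014,0,0,0,-0.09,1],[0.08,0.028,0,0,0,-0.18,1],[0.122,0.042,0.02,0,0,-0.275,1],[0.122,0.042,0.06,0,0,-0.275,1],[0.122,0.042,0.07,0,0,-0.275,1]]'
python3 - <<'E'
from h import *
go(0,12,5,60)
a=read_camera("side")[130:280,180:360,::-1];cv2.imwrite("pics/s1.png",cv2.resize(a,None,fx=4,fy=4,interpolation=cv2.INTER_CUBIC))
E
```

```text
clock: 1.98
tool_pos: [551.7, -0.9, 150.1]
orientation: [[-0.14, 0.99, -0.006], [0.99, 0.14, 0.001], [0.002, -0.006, -1.0]]
force: [-0.4, -1.1, 0.9]
gripper_width: 1.0
finger_force: 0.0
shift [ 0.4  3.3 90. ] turn [-0.0059 -0.002  -0.0018] now pinch-rel [  9.3   4.4 150.1] target [5.543e+02 1.000e-01 6.000e+01] F [-0.4 -1.1  0.9] w 1.0 ff 0.0 t 1.975
```

View pics/s1.png

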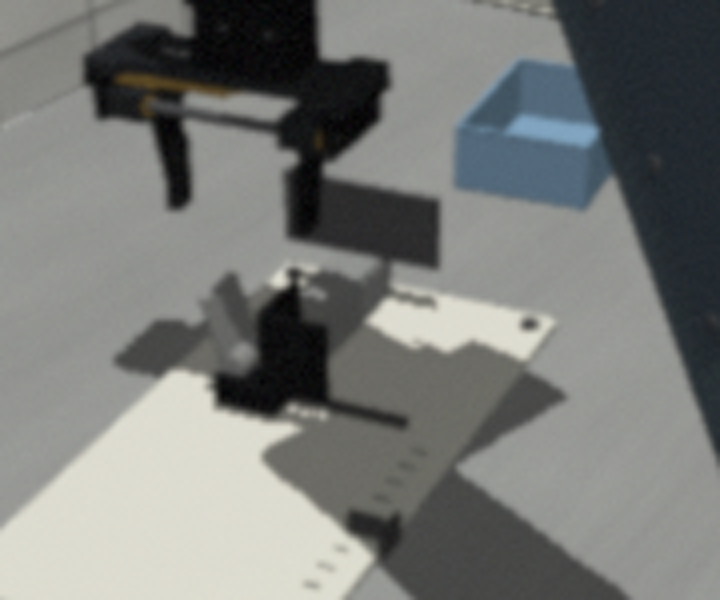

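The fingers straddle the lever and rest: tips at (180,205) and (305,235), ear top right corner at about (328,325), lever top from (203,300) to (235,272).

Run:
```python
from h import *
P=dict(earOut=[-65,-40+31,95],limbBack=[-20,-40-23,95],limbTopIn=[-12,-40+31,95],lev44=[44,-40+24,93],lev36=[36,-16,93],lev44b=[44,-60,93],ptr=[-110,-40,17],clip=[-131+8,77,22])
for k,v in P.items(): print(k,(((proj("side",toW(Q,v))[0]-[180,130])+.5)*4-.5).round())
p=toW(Q,[12,0,0])
s=state();R=np.array(s["orientation"]);t=np.array(s["tool_pos"])
for sg in(-1,1): print("finger",((proj("side",t+R@[0,sg*51,0])[0]-[180,130]+.5)*4-.5).round())
```

```text
earOut [324. 329.]
limbBack [300. 280.]
limbTopIn [253. 313.]
lev44 [186. 294.]
lev36 [196. 297.]
lev44b [217. 267.]
ptr [405. 421.]
clip [348. 510.]
finger [308. 231.]
finger [175. 204.]
```

```bash
python3 -m crank '[[0,0.001,0.03,0,0,0,1],[0,0.001,0.06,0,0,0,1],[0,0.001,0.09,0,0,0,1],[0,0.001,0.09,0,0,0,1],[0,0.001,0.09,0,0,0,1]]'
python3 - <<'E'
from h import *
go(0,11,15.5,60)
a=read_camera("side")[130:280,180:360,::-1];cv2.imwrite("pics/s2.png",cv2.resize(a,None,fx=4,fy=4,interpolation=cv2.INTER_CUBIC))
E
```

```text
clock: 2.65
tool_pos: [555.9, -2.5, 64.0]
orientation: [[-0.138, 0.99, 0.002], [0.99, 0.138, -0.0], [-0.001, 0.002, -1.0]]
force: [-0.4, -0.4, -0.2]
gripper_width: 0.999
finger_force: 0.0
shift [13.2 -2.3  3.9] turn [ 0.0022  0.0008 -0.0038] now pinch-rel [13.2  2.3 64. ] target [551.9  10.3  60. ] F [-0.4 -0.4 -0.2] w 0.999 ff 0.0 t 2.65
```

View pics/s2.png

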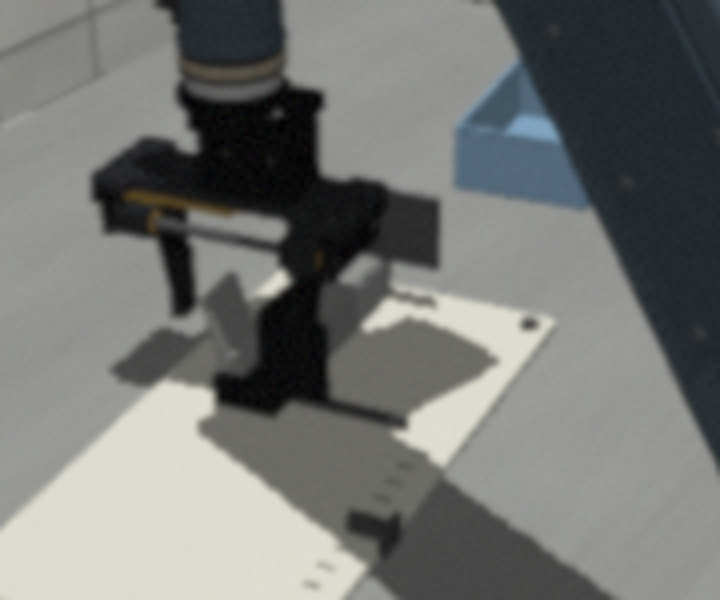

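Both fingers are beside the head (tips at (180,312) and behind the ear) and the lever is untouched. Now I'll pull.

```bash
python3 -m crank '[[0.008,-0.002,0.002,0,0,-0.004,1],[0.02,-0.002,0.002,0,0,-0.004,1],[0.035,-0.002,0.002,0,0,-0.004,1],[0.05,-0.002,0.002,0,0,-0.004,1],[0.065,-0.002,0.002,0,0,-0.004,1]]'; python3 -c "
from h import *
go(117,10,15.5,62)"; python3 -m crank '[[0.013,0,0,0,0,0,1],[0.026,0,0,0,0,0,1],[0.038,0,0,0,0,0,1],[0.048,0,0,0,0,0,1],[0.053,0,0,0,0,0,1]]';python3 - <<'E'
from h import *
go(117,10,15.5,62)
a=read_camera("side")[170:300,180:380,::-1];cv2.imwrite("pics/s3.png",cv2.resize(a,None,fx=4,fy=4,interpolation=cv2.INTER_CUBIC))
E
```

```text
clock: 3.32
tool_pos: [544.2, 63.2, 61.0]
orientation: [[-0.143, 0.99, 0.001], [0.99, 0.143, -0.001], [-0.001, 0.001, -1.0]]
force: [1.1, -4.4, 3.1]
gripper_width: 0.998
finger_force: 2.4
shift [63.5 -0.8 -1.1] turn [0.0012 0.0007 0.002 ] now pinch-rel [ 10.9 -48.   61. ] target [534.3 126.   62. ] F [ 1.1 -4.4  3.1] w 0.998 ff 2.429954269900918 t 3.325
clock: 3.95
tool_pos: [536.6, 115.5, 60.5]
orientation: [[-0.143, 0.99, 0.001], [0.99, 0.143, 0.0], [-0.0, 0.001, -1.0]]
force: [1.7, -4.6, 3.0]
gripper_width: 1.002
finger_force: 2.4
shift [10.7 -0.7 -1.5] turn [0.0008 0.0001 0.0016] now pinch-rel [10.8  4.8 60.5] target [534.3 126.   62. ] F [ 1.7 -4.6  3. ] w 1.002 ff 2.397392028942704 t 3.95
```

View pics/s3.png

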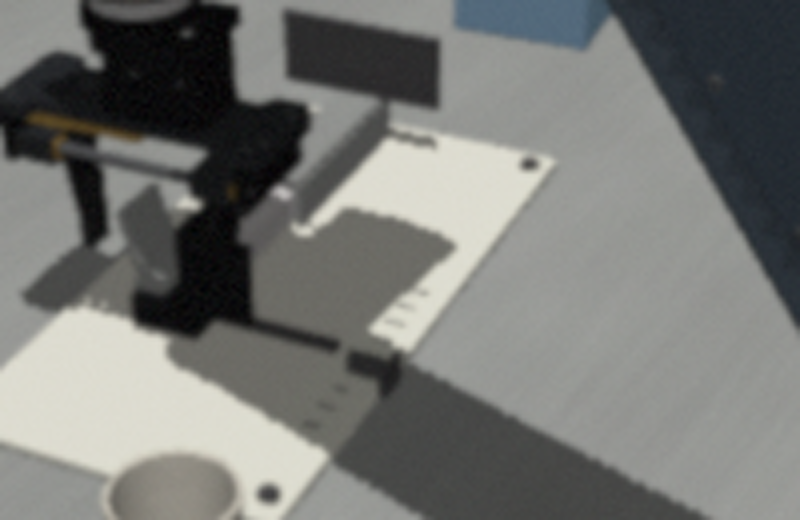

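Run:
```python
from h import *
b=[]
for i in range(3): b.append(read_camera("side")[235:275,225:290,::-1].astype(float))
a=np.mean(b,0).astype(np.uint8)
a=cv2.convertScaleAbs(cv2.resize(a,None,fx=12,fy=12,interpolation=cv2.INTER_CUBIC),alpha=1.8)
# overlay predicted track: points at y for leg, on both z
for y in(66.3,78): 
  for x0,x1,z in((-110,-60,17),(-140,-123,22)):
    p=((proj("side",toW(Q,[[x0,y,z],[x1,y,z]]))-[225,235]+.5)*12-.5).round().astype(int); print(y,p.tolist())
cv2.imwrite("pics/s4.png",a)
```

```text
66.3 [[472, 249], [265, 194]]
66.3 [[600, 264], [527, 244]]
78 [[448, 278], [239, 222]]
78 [[576, 293], [503, 274]]
```

View pics/s4.png

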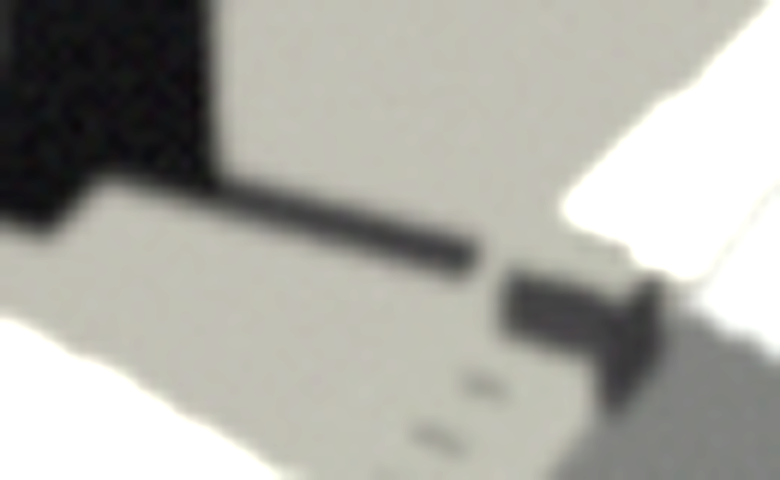

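The tongue tip's centre is near (472,257). The clip stem end runs from back-top (512,270) to front-bottom (500,332). I'll convert these.

Run:
```python
from h import *
k=(12,225,235)
for nm,p,z in(("clip backtop (y-4)",(512,270),22),("clip frontbot (y+4)",(500,332),8),("clip top far (y-4)",(560,284),22),("bottom edge (y+4)",(560,345),8),
  ("tip back top(y-4)",(481,243),17),("tip back z18.5",(481,243),18.5),("tongue back mid",(350,205),17),("tongue front mid, z17",(350,240),17),("z15.5",(350,240),15.5)):
    print(nm,z,toC(Q,ray("side",full(p,*k),z)).round(1))
# initial
k=(4,160,165)
print(toC(Q,ray("side",full((487,284),*k),17)).round(1),toC(Q,ray("side",full((460,276),*k),17)).round(1))
```

```text
clip backtop (y-4) 22 [[-124.1   76.    22. ]]
clip frontbot (y+4) 8 [[-122.8   79.7    8. ]]
clip top far (y-4) 22 [[-135.5   76.4   22. ]]
bottom edge (y+4) 8 [[-136.4   78.7    8. ]]
tip back top(y-4) 17 [[-110.7   63.5   17. ]]
tip back z18.5 18.5 [[-111.6   65.4   18.5]]
tongue back mid 17 [[-78.7  62.4  17. ]]
tongue front mid, z17 17 [[-84.7  74.1  17. ]]
z15.5 15.5 [[-83.6  72.2  15.5]]
[[-112.8  -36.7   17. ]] [[-91.8 -38.3  17. ]]
```

```bash
python3 -m crank '[[0.004,0,0,0,0,0,1],[0.008,0,0,0,0,0,1],[0.01,0,0,0,0,0,1],[0.01,0,0,0,0,0,1],[0.01,0,0,0,0,0,1]]';python3 - <<'E'
from h import *
go(117,10,15.5,62)
def crop(n,r,c,h,w,f,k):
    a=np.mean([read_camera(n)[r:r+h,c:c+w,::-1].astype(float) for i in range(k)],0).astype(np.uint8)
    return cv2.convertScaleAbs(cv2.resize(a,None,fx=f,fy=f,interpolation=cv2.INTER_CUBIC),alpha=1.8)
s=crop("side",235,225,26,65,12,4)
t=crop("top",215,215,26,65,12,1)
cv2.imwrite("pics/s5.png",np.vstack([s[:300],t[:300]]))
E
```

```text
clock: 4.78
tool_pos: [535.0, 124.5, 60.4]
orientation: [[-0.142, 0.99, 0.0], [0.99, 0.142, 0.0], [0.0, 0.0, -1.0]]
force: [3.6, -4.2, 0.8]
gripper_width: 0.998
finger_force: 2.0
shift [ 1.6 -0.5 -1.6] turn [ 0.0001 -0.0001  0.0005] now pinch-rel [10.5 13.9 60.4] target [534.3 126.   62. ] F [ 3.6 -4.2  0.8] w 0.998 ff 1.9791465997695923 t 4.775
```

View pics/s5.png

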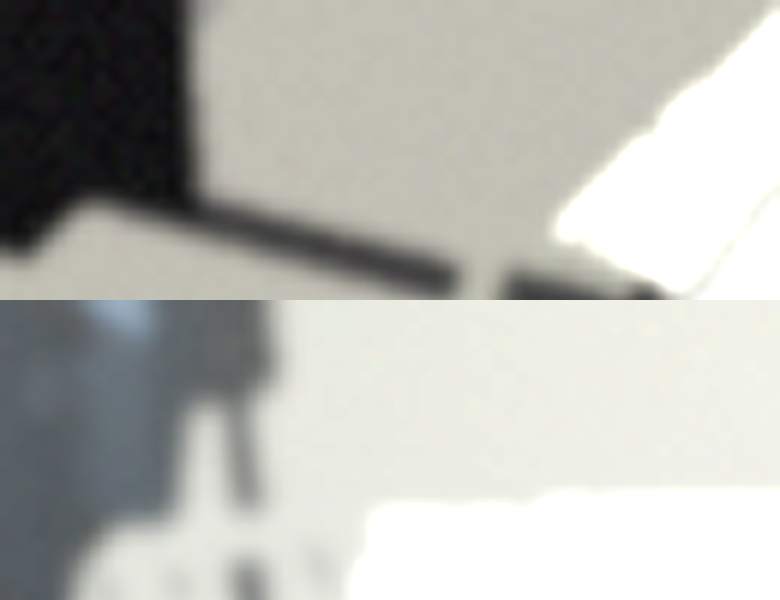

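The top camera also sees the pointer (tip about (248,200) in the lower half) and the clip stem (about (247,265)). I'll compute sub-pixel centroids there.

```bash
cat > m.py <<'E'
from h import *
def measure(k=4):
    g=np.mean([read_camera("top").astype(float).mean(2) for _ in range(k)],0)
    L={"ptr":[],"clip":[]}
    for r in range(225,243):
        c=np.arange(229,243); v=g[r,229:243]; bg=np.percentile(v,75); d=np.clip(bg-v-0.12*bg,0,None)
        u=(d*c).sum()/max(d.sum(),1e-6)
        for nm,z in(("ptr",17),("clip",22)):
            x,y,_=toC(Q,ray("top",(u,r),z))[0]
            ok=(-107<x<-85) if nm=="ptr" else (-138<x<-126)
            if ok: L[nm].append((round(x),round(y,1),round(d.sum())))
    print(L); print("clip-ptr",np.mean([a[1] for a in L["clip"]])-np.mean([a[1] for a in L["ptr"]]))
if __name__=="__main__": measure()
E
python3 m.py
```

```text
{'ptr': [(-87, np.float64(86.4), 141), (-91, np.float64(86.3), 136), (-94, np.float64(86.1), 128), (-97, np.float64(85.8), 120), (-101, np.float64(85.6), 110), (-104, np.float64(86.3), 85), (-107, np.float64(90.6), 35)], 'clip': [(-128, np.float64(80.2), 61), (-132, np.float64(80.1), 73), (-135, np.float64(80.1), 77)]}
clip-ptr -6.595238095238074
```

```bash
sed -i 's/229/232/g;s/243; v/241; v/;s/:243\]/:241]/;s/np.arange(232,243)/np.arange(232,241)/' m.py; grep arange m.py; python3 m.py
python3 - <<'E'
from h import *
g=read_camera("top").astype(float).mean(2)
for r in range(224,243): print(r,g[r,228:244].astype(int))
E
```

```text
c=np.arange(232,241); v=g[r,232:241]; bg=np.percentile(v,75); d=np.clip(bg-v-0.12*bg,0,None)
{'ptr': [(-85, np.float64(78.1), 70), (-88, np.float64(78.0), 68), (-92, np.float64(78.1), 71), (-95, np.float64(78.1), 69), (-99, np.float64(77.9), 64), (-102, np.float64(78.0), 59), (-105, np.float64(78.1), 44)], 'clip': [(-128, np.float64(80.2), 64), (-132, np.float64(80.1), 71), (-135, np.float64(80.1), 72)]}
clip-ptr 2.0904761904762097
224 [ 56  61  77  92  98  90  78  86 105 121 126 128 128 128 128 128]
225 [ 57  64  84 104 111 100  83  87 107 122 127 127 127 128 128 128]
226 [ 57  67  88 110 116 104  84  85 106 121 126 128 128 128 128 128]
227 [ 58  69  91 112 117 105  85  83 103 121 127 128 128 128 128 128]
228 [ 58  72  95 115 120 107  87  82 100 119 127 128 128 128 129 128]
229 [ 59  75 100 118 121 109  90  81  98 117 125 127 128 128 128 129]
230 [ 62  77 102 120 122 112  93  82  95 114 124 128 128 128 129 128]
231 [ 65  82 106 121 124 116 100  88  97 113 125 127 128 129 128 129]
232 [ 74  92 111 123 125 121 111 104 108 119 126 128 128 128 129 128]
233 [ 94 106 118 125 126 125 121 118 120 125 127 127 128 128 128 129]
234 [112 118 124 126 127 126 125 125 125 127 127 128 127 126 128 128]
235 [123 125 126 127 127 125 123 122 122 126 127 126 124 122 126 128]
236 [125 124 125 127 126 121 113 108 111 119 125 126 121 119 122 127]
237 [124 121 122 125 125 116 101  91  96 112 123 126 123 118 120 128]
238 [123 118 119 123 124 115  96  81  87 107 122 127 125 121 122 129]
239 [123 119 119 124 125 117  99  80  84 105 122 127 126 125 125 130]
240 [126 121 122 125 125 120 102  82  82 103 121 127 127 128 128 131]
241 [127 126 125 126 126 121 104  83  81 102 120 126 127 127 128 131]
242 [127 127 127 128 126 120 105  85  79  97 114 121 122 124 124 126]
```

```bash
python3 -m crank '[[0.0013,0,0,0,0,0,1],[0.0025,0,0,0,0,0,1],[0.0025,0,0,0,0,0,1],[0.0025,0,0,0,0,0,1],[0.0025,0,0,0,0,0,1]]';python3 -c "
import m;m.measure();m.go(119,10,15.5,62)"
```

```text
clock: 6.1
tool_pos: [534.7, 127.1, 60.5]
orientation: [[-0.143, 0.99, 0.0], [0.99, 0.143, -0.0], [-0.0, 0.0, -1.0]]
force: [2.4, -3.5, -1.6]
gripper_width: 0.999
finger_force: 2.1
{'ptr': [(-88, np.float64(80.7), 72), (-91, np.float64(80.8), 70), (-95, np.float64(80.8), 71), (-98, np.float64(80.5), 73), (-102, np.float64(80.4), 67), (-105, np.float64(80.6), 49)], 'clip': [(-128, np.float64(80.2), 63), (-132, np.float64(80.1), 71), (-135, np.float64(80.1), 73)]}
clip-ptr -0.5
shift [ 0.9 -0.5 -1.6] turn [0.0002 0.     0.001 ] now pinch-rel [10.5 14.6 60.4] target [534. 128.  62.] F [ 2.8 -3.9 -0.4] w 1.0 ff 2.1062158327549696 t 6.3
```

Aligned within the bias of the side-wall view. I'll pause first, then close in stages while moving the centre to keep the near finger just off the rest.

```bash
python3 -m crank '[[0,0,0,0,0,0,1],[0,0,0,0,0,0,1],[0,0,0,0,0,0,1],[0,0,0,0,0,0,1],[0,0,0,0,0,0,1]]' | grep -v ori; python3 -m crank '[[0,0,0,0,0,0,1],[0,0,0,0,0,0,1],[0,0,0,0,0,0,1],[0,0,0,0,0,0,1],[0,0,0,0,0,0,1]]' | grep -v ori;  python3 -m crank '[[0,0,0,0,0,0,0.9],[0,0,0,0,0,0,0.8],[0,0,0,0,0,0,0.75],[0,0,0,0,0,0,0.75],[0,0,0,0,0,0,0.75]]'; python3 -c "
import m;m.go(119,0,15.5,62)"
```

```text
clock: 6.92
tool_pos: [534.6, 127.1, 60.5]
force: [3.8, -4.1, -0.4]
gripper_width: 1.003
finger_force: 2.1
clock: 7.55
tool_pos: [534.7, 127.1, 60.5]
force: [3.8, -3.9, -1.3]
gripper_width: 1.0
finger_force: 2.1
clock: 8.18
tool_pos: [530.4, 126.9, 59.7]
orientation: [[-0.143, 0.99, -0.009], [0.99, 0.143, -0.001], [0.001, -0.009, -1.0]]
force: [-2.8, -5.0, 0.0]
gripper_width: 0.751
finger_force: 2.3
shift [ 0.5 -6.3 -2.2] turn [-0.0086 -0.0006  0.0016] now pinch-rel [ 6.3 15.  59.7] target [524.1 126.5  62. ] F [-2.8 -5.   0. ] w 0.751 ff 2.324142213910818 t 8.175
```

```bash
python3 -m crank '[[0,-0.001,0,0,0,0,0.73],[0,-0.002,0,0,0,0,0.7],[0,-0.003,0,0,0,0,0.68],[0,-0.004,0,0,0,0,0.66],[0,-0.004,0,0,0,0,0.66]]' ; python3 -c "
import m;m.go(119,0,15.5,62);m.measure(2)"
```

```text
clock: 8.8
tool_pos: [530.0, 126.6, 60.4]
orientation: [[-0.143, 0.99, -0.001], [0.99, 0.143, 0.0], [0.0, -0.001, -1.0]]
force: [-0.8, -4.4, -1.8]
gripper_width: 0.664
finger_force: 2.7
shift [ 0.8 -5.9 -1.6] turn [-0.0011 -0.0002  0.001 ] now pinch-rel [ 5.9 14.7 60.4] target [524.1 126.5  62. ] F [-0.8 -4.4 -1.8] w 0.664 ff 2.7493333141319454 t 8.8
{'ptr': [(-88, np.float64(81.1), 81), (-91, np.float64(80.9), 71), (-95, np.float64(81.0), 69), (-98, np.float64(80.9), 70), (-101, np.float64(80.8), 68), (-105, np.float64(81.0), 54)], 'clip': [(-128, np.float64(80.2), 62), (-132, np.float64(80.1), 73), (-135, np.float64(80.0), 74)]}
clip-ptr -0.8499999999999943
```

```bash
python3 -m crank '[[0,-0.001,0,0,0,0,0.63],[0,-0.003,0,0,0,0,0.6],[0,-0.004,0,0,0,0,0.57],[0,-0.005,0,0,0,0,0.54],[0,-0.006,0,0,0,0,0.51]]' ; python3 -c "
import m;m.go(119,0,15.5,62);m.measure(2)"
```

```text
clock: 9.52
tool_pos: [525.4, 125.6, 61.0]
orientation: [[-0.142, 0.99, 0.002], [0.99, 0.142, -0.0], [-0.0, 0.002, -1.0]]
force: [1.2, -4.7, 3.8]
gripper_width: 0.526
finger_force: 3.6
shift [ 1.1 -1.1 -1. ] turn [0.0016 0.0003 0.0009] now pinch-rel [ 1.1 14.4 61. ] target [524.1 126.5  62. ] F [ 1.2 -4.7  3.8] w 0.526 ff 3.627337496727705 t 9.525
{'ptr': [(-88, np.float64(81.1), 156), (-91, np.float64(81.4), 107), (-95, np.float64(80.9), 79), (-98, np.float64(80.4), 70), (-102, np.float64(80.3), 69), (-105, np.float64(80.7), 47)], 'clip': [(-128, np.float64(80.1), 66), (-132, np.float64(80.1), 73), (-135, np.float64(80.1), 75)]}
clip-ptr -0.7000000000000028
```

Still at the mark. Final squeeze.

```bash
python3 -m crank '[[0,-0.001,0,0,0,0,0.48],[0,-0.001,0,0,0,0,0.44],[0,-0.001,0,0,0,0,0.38],[0,-0.001,0,0,0,0,0.3],[0,-0.001,0,0,0,0,0.3]]'
python3 - <<'E'
import m;m.go(119,0,15.5,62);m.measure(3)
from h import *
a=read_camera("side")[170:300,180:380,::-1];cv2.imwrite("pics/s6.png",cv2.resize(a,None,fx=4,fy=4,interpolation=cv2.INTER_CUBIC))
E
```

```text
clock: 10.25
tool_pos: [526.1, 125.7, 60.9]
orientation: [[-0.142, 0.99, 0.005], [0.99, 0.142, 0.0], [-0.0, 0.005, -1.0]]
force: [5.3, -3.3, 1.9]
gripper_width: 0.433
finger_force: 31.2
shift [ 1.1 -1.8 -1.1] turn [0.0051 0.0003 0.0006] now pinch-rel [ 1.8 14.4 60.9] target [524.1 126.5  62. ] F [ 5.3 -3.3  1.9] w 0.433 ff 31.235152564477175 t 10.25
{'ptr': [(-88, np.float64(81.3), 148), (-91, np.float64(81.5), 102), (-95, np.float64(80.9), 80), (-98, np.float64(80.4), 71), (-102, np.float64(80.4), 67), (-105, np.float64(80.6), 49)], 'clip': [(-128, np.float64(80.1), 65), (-132, np.float64(80.1), 72), (-135, np.float64(80.1), 74)]}
clip-ptr -0.7500000000000142
```

View pics/s6.png

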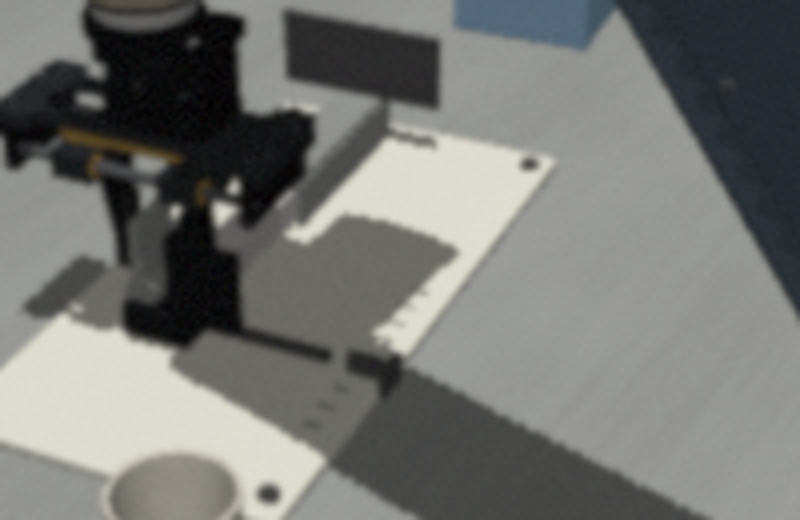

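The side view shows the lever upright, pinched with the rest between the fingers, and the pointer tip (330,353) in line with the clip stem (350,358). Grip force is 31 N at 37.7 mm opening. One settling call, then I'll hand in.

```bash
python3 -m crank '[[0,0,0,0,0,0,0.3],[0,0,0,0,0,0,0.3],[0,0,0,0,0,0,0.3],[0,0,0,0,0,0,0.3],[0,0,0,0,0,0,0.3]]' ; python3 -c "
import m;m.measure(2);print(m.sign_off())"
```

```text
clock: 11.08
tool_pos: [526.1, 125.7, 61.0]
orientation: [[-0.142, 0.99, 0.005], [0.99, 0.142, 0.0], [-0.0, 0.005, -1.0]]
force: [4.8, -2.9, 2.1]
gripper_width: 0.435
finger_force: 31.2
{'ptr': [(-88, np.float64(81.3), 148), (-91, np.float64(81.5), 104), (-95, np.float64(80.9), 80), (-98, np.float64(80.3), 73), (-102, np.float64(80.4), 66), (-105, np.float64(80.6), 48)], 'clip': [(-128, np.float64(80.2), 64), (-132, np.float64(80.1), 71), (-135, np.float64(80.1), 72)]}
clip-ptr -0.6999999999999886
the job is handed in; nothing more can be done
None
```

I pulled the leg to the mark with the cam open, paused there over 1 s, then squeezed the cam closed and handed in at about 11 s, holding lever and finger rest at 31 N with the pointer within about 1 mm of the clip; spray bottle, tub and cup were not touched.

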